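# Clamp the soldering brick with four clicks

### The job

Slide the soldering brick across the clamp's plate, without lifting it, from the loading mark into the marked place between the clamp's pad and fence, and let go of it. Then take the clamp's ratchet lever by its knob and advance it exactly four clicks, never reaching the fifth, so that the pad presses the brick against the fence. The lever springs back when let go, so finish while still holding its knob at the fourth click; do not disturb the bottle, the jar and the bur stand.

Things in the scene. Friction and masses are not known exactly. Their poses are not given: they have to be found in the camera images.
- clamp: Bench clamp fixed to the bench: aluminium plate 240 x 330 x 12 mm with a steel fence and a grey housing. Origin on the bench under the clamping mark. x points from housing to fence, y is the way the brick slides in, z up. Plate: x -170 to 70, y -200 to 130 mm. Housing: x -142 to -64, y -26 to 90, top at 52 mm. Loading mark's centre: x -15, y -128 mm.
- clamp_mark (a point): Centre of the clamping mark, a black outline 67 (x) by 59 mm (y) on the plate's top face (12 mm above the bench). Axes as clamp. Fence face at x +35 mm (y -60 to 60, top 42 mm above the bench); pad face at x -41 mm while the lever is at rest.
- brick_center (a point): Centre of the soldering brick: pale loose firebrick 64 mm (its x) by 56 mm (its y) by 54 mm high, about 250 g, a thin silver ring lying on top. It starts on the plate near the loading mark, turned up to 15 degrees; its centre is 27 mm above the plate. In the clamp its x axis lies along the clamp's x (pad to fence), its y faces stay free for fingers.
- pad: The clamp's sprung pad, steel with a black rubber face, 44 mm wide, 36 mm high, 10 mm thick. Origin at the back, 10 mm behind its face. Moves along the clamp's +x by 4.5 mm per click; from the third click it presses the brick on the fence, at the fourth with about 7 N (1.2 N/mm).
- knob_mid (a point): Centre (half-way up) of the lever's upright round black knob, 22 mm diameter and 46 mm tall, its centre 98 mm above the bench; the flat steel lever arm lies under it, its top 73 mm above the bench. The knob is fixed to the lever and stands 120 mm from the pivot.
- pivot (a point): Point on the lever's vertical turning axis, at the knob centre's height.
- lever (a joint): Lever angle, rad. 0 = rest, to which its spring returns it (no locking); arm then 60 deg from the clamp's x towards y. Grows counter-clockwise from above, knob going to the clamp's -x side, up to 1.3. Clicks 0.2 apart: click n falls home at 0.2n, tooth crests at 0.1, 0.3, 0.5... Push at the knob 2 to 9 N: it drops steadily by 3 to 6 N over each tooth and jumps up again as the click falls home.
- bottle: Bystander: white plastic bottle, 52 mm diameter, 95 mm tall, beyond the fence. Origin under its centre.
- jar: Bystander: white jar with a screw lid, 60 mm diameter, 70 mm tall, beyond the fence. Origin under its centre.
- bur_stand: Bystander: wooden block 70 by 60 by 30 mm with upright burs up to 64 mm high, on the bench to the -y side of the clamp. Origin under its centre.
Mind the look-alikes: they are no part of the job. Leave any purple or yellow look-alike of the part that bears brick_center alone.

How it is judged (in metres and radians):
On the way, in this order (a step that is already met when the one before it is completed fails the run):
1. the brick stands at rest on the clamping mark, let go, the lever still at rest (horizontal distance between brick_center and clamp_mark below 0.01 m and angle between the x axis of brick_center and the x axis of clamp_mark, either way round below 0.15 rad and z of brick_center in the frame of clamp_mark below 0.03 m and linear speed of brick below 0.02 m/s and contact force between the fingers and brick below 0.1 N and value of joint lever below 0.08 rad), for 0.2 s.
2. the lever is clicked on past the second click by the fingers (value of joint lever above 0.35 rad and contact force between the fingers and lever above 0.5 N).
At the end, for the whole second after the job is handed in: Last second: fingers hold the lever (over 1 N) at rest in the fourth click, 0.72 to 0.88 rad; pad presses the brick with over 3 N; brick flat on the plate, untouched by the fingers, within 12 mm of the clamping mark and 0.15 rad of square (value of joint lever between 0.72 and 0.88 rad and contact force between the fingers and lever above 1 N and contact force between pad and brick above 3 N and contact force between the fingers and brick below 0.1 N and horizontal distance between brick_center and clamp_mark below 0.012 m and angle between the x axis of brick_center and the x axis of clamp_mark, either way round below 0.15 rad and z of brick_center in the frame of clamp_mark below 0.03 m and velocity of joint lever between -0.2 and 0.2 rad/s); the arm keeps its last pose, push and grip.
It fails at once if the brick is lifted off the plate by more than 8 mm or tipped (z of brick_center in the frame of clamp_mark above 0.035 m or angle between brick_center's own z axis and vertical above 0.3 rad).
It fails at once if the lever is advanced to the fifth click (value of joint lever above 0.95 rad).
It fails at once if the bottle is pushed away or knocked over (distance of bottle from where it was at the start of the episode above 0.03 m or angle between bottle's own z axis and vertical above 0.35 rad).
It fails at once if the jar is pushed away or knocked over (distance of jar from where it was at the start of the episode above 0.03 m or angle between jar's own z axis and vertical above 0.35 rad).
It fails at once if the bur stand is pushed away or knocked over (distance of bur_stand from where it was at the start of the episode above 0.03 m or angle between bur_stand's own z axis and vertical above 0.35 rad).
It also fails if it takes over 64 s, if anything falls off the work surface, if the arm or the gripper's body presses on something with over 40 N, if the wrist force passes 120 N, or if a joint passes its speed limit or range.

### The arm

A 6-joint arm with a two-finger parallel gripper is mounted at the origin on the work surface. World frame = base frame: x ahead of the robot, y to its left, z up, the work surface at z = 0. Lengths are in mm, angles in rad, forces in N, time in s.
With the tool pointing down it reaches from about 375 to 900 mm from the base axis. Payload 3.1 kg.
Tool frame: the origin (TCP) lies at the very end of the fingers, on their centre line; the grasp point (between the pads) lies 19 mm behind it (r.pinch_z is the z of the grasp point in the tool frame, in mm); z points along the fingers, y is the direction in which the jaws open and shut (so a half turn about z gives the same grasp; the last joint's range is limited). The gripper opens to 87 mm and grips with 3 to 60 N. Pads are 19 mm wide; open, the fingers measure 117 mm over their backs; the gripper's body (75 mm by 190 mm) begins 51 mm behind the grasp point.
Start: joints at [1.131, 0.527, 1.433, -0, 1.181, -0.178], TCP at [161.118, 603.852, 222.548] pointing down, gripper open.
Joint ranges: [-3.08, 3.08], [-0.75, 2.2], [0.22, 2.44], [-1.43, 4.57], [0, 2.65], [-2.85, 2.85]. Speed limits (rad/s): [2.79, 2.79, 3.14, 3.14, 3.14, 3.14].

### API

Orientations are given as a rotation vector (axis times angle).
In Python, from rig import r gives the robot as it stands.
- The arm moves only by the tool carry_out, never from a script. Its arguments are lists of equal length, an entry for each row: "translation": the shift along the tool's x, y, z in units of 25 mm (1.0 is 25 mm), a list of three; "rot": the turn, a rotation vector about the tool's x, y, z in units of 6 degrees (1.0 is 6 degrees), a list of three; "jaw": the opening, from 0 (shut) to 1 (fully open). A call has 1 to 10 rows; each row shifts and turns the commanded pose from where the row before left it, along the tool's axes as they then stand; what a row does not reach is not made up. A row lasts 1/12 s, in which the tool goes at most 41.7 mm and 7.16 degrees, less where a joint would pass 70% of its speed; a pose out of reach is approached as far as the arm can. A call is refused whole if a number of a shift passes 1 or a number of a turn 1, either way. A call with a gripper value outside its range is refused whole. The fingers move at their own pace and stop on an object; the grip force is fixed at half the most. Time passes only in rows, so rows that do not move let the fingers close. It gives the time, the measured TCP pose, the force and the opening at its end, in the units of the state.
- r.state(): the state, without advancing time (a new reading comes with each control period).
- r.read_camera(name): name is "scene" or "top"; returns a dict with "image" (384x512x3 uint8, blue, green, red), "fx", "fy", "cx", "cy" (pixels), "R" (3x3) and "t" (3): a world point X has camera coordinates R X + t. Camera axes: x right, y down, z forward; pixel columns grow to the right and rows downward; lengths in mm; the calibration is good to about 2 mm. A picture is of the moment at which its call begins. There is no depth.
- r.close_job(): hands the job in, once; it reports no verdict.
The state is a dict: "time": time; "qpos": joint angles; "qvel": joint speeds; "effort": joint torques, N m; "position": TCP position; "tcp_rot": TCP orientation; "ft_force": force on the tool from outside, world axes, zero at the start; "wrist_torque": the same for the moment, N m; "grip_width": finger opening in mm.
Only numpy, scipy, OpenCV 4.12 (cv2) and the standard library are available. Lean on these libraries where they do the work, as an engineer would, in place of code of your own. Each camera call takes 0.05 s, during which the arm holds its last target.

## Working session

There is one attempt and no reset: what is moved stays moved. The work goes in short steps, Python scripts to look and compute and a tool call to move; the robot and the scene stay as the last step left them, time stands still between calls to the robot, and variables do not carry over. Pictures are saved under pics/ and viewed, and the job is handed in when it is done.

Besides the shell and the picture viewer there is one more tool, called as name(argument=value, ...), one argument or row to a line, values as JSON. carry_out: Moves the arm, as the interface text tells. Its arguments: {"type":"object","properties":{"translation":{"type":"array"},"rot":{"type":"array"},"jaw":{"type":"array"}},"required":["translation","rot","jaw"]}

```bash
mkdir -p pics; ls; python3 - <<'E'
from rig import r
import cv2
s=r.state()
print(s)
for n in("scene","top"):
    c=r.read_camera(n); cv2.imwrite(f"pics/{n}0.png",c["image"]); print(n,c["fx"],c["cx"],c["cy"],c["R"],c["t"])
E
```

```text
pics
{'time': 0.0, 'qpos': array([ 1.13149990e+00,  5.28454388e-01,  1.43392062e+00,  1.42332183e-05,
        1.18138954e+00, -1.78488901e-01]), 'qvel': array([ 9.15512070e-04, -4.62799029e-04,  2.85872469e-04, -4.92297134e-04,
       -4.27928873e-05, -1.01878577e-03]), 'effort': array([-6.35730958e-04, -4.40042925e+01, -1.76590794e+01,  6.31628162e-02,
        5.83510380e-02, -1.78573036e-04]), 'position': array([160.80385945, 603.1931527 , 221.57304959]), 'tcp_rot': array([-0.40843612, -3.11424902,  0.00324315]), 'ft_force': array([0.43471521, 0.3342741 , 0.68726634]), 'wrist_torque': array([ 0.00519459,  0.02827058, -0.01062984]), 'grip_width': 86.67019814829021}
scene 475.48837424992143 267.28882439974166 197.10257873731672 [[-0.44183232  0.89700212  0.01309198]
 [ 0.66370865  0.33666877 -0.66794085]
 [-0.60355201 -0.2864286  -0.7440992 ]] [ 352.39225639 -327.92732259 1660.81802768]
top 408.08100621888497 259.5498469484444 187.5895103302396 [[ 0.0016971  -0.9997133  -0.02388393]
 [-0.98105169  0.00296278 -0.19372352]
 [ 0.19373874  0.02376014 -0.98076539]] [-70.4741744  637.46847032 977.32040027]
```

View pics/scene0.png

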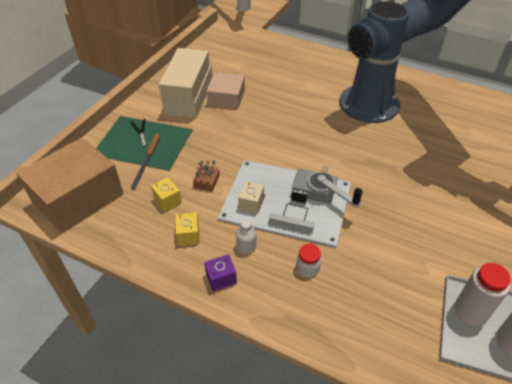

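View pics/top0.png

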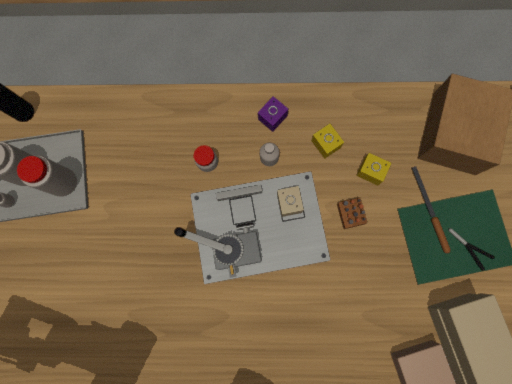

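The top view shows the pale brick on the plate at (290,201), the clamping mark at (243,210), and the lever knob at (181,232). The look-alikes are the yellow bricks at (328,140) and (375,168), the purple one at (273,113), and the pinkish block at (425,365). I choose the pale brick on the plate and check it in a crop.

```bash
python3 - <<'E'
import cv2
a=cv2.imread("pics/top0.png")[160:290,165:340]; cv2.imwrite("pics/topc.png",cv2.resize(a,None,fx=4.5,fy=4.5,interpolation=cv2.INTER_CUBIC))
a=cv2.imread("pics/scene0.png")[150:250,215:370]; cv2.imwrite("pics/scc.png",cv2.resize(a,None,fx=5,fy=5,interpolation=cv2.INTER_CUBIC))
E
```

```text
(no output)
```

View pics/topc.png

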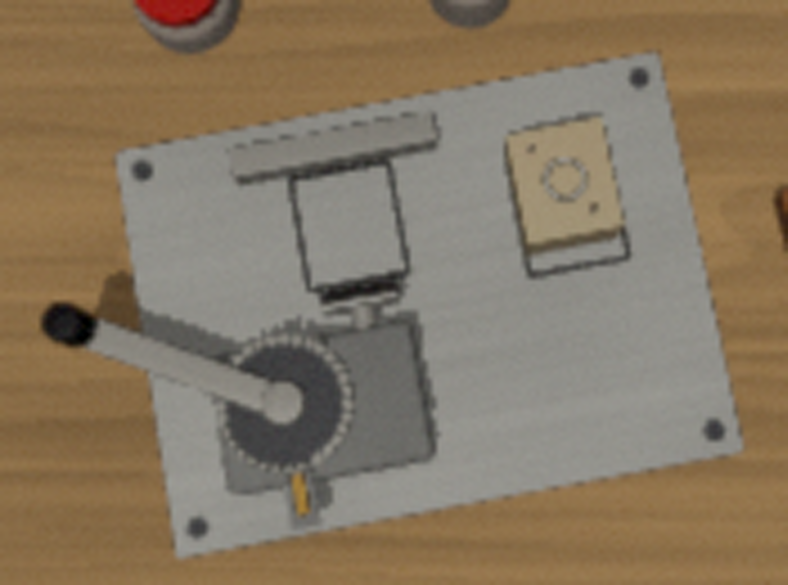

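View pics/scc.png

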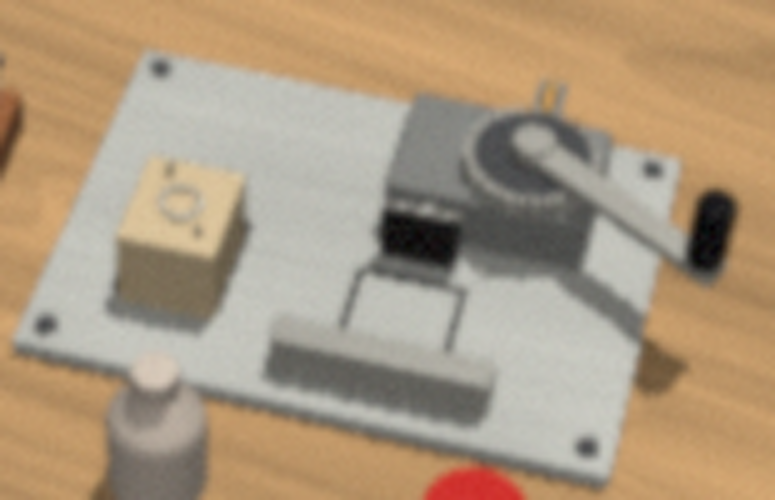

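```bash
cat > h.py <<'E'
import numpy as np, cv2
from scipy.optimize import least_squares
def ray(c,u,v,z):
    d=c["R"].T@np.array([(u-c["cx"])/c["fx"],(v-c["cy"])/c["fy"],1]); o=-c["R"].T@c["t"]
    return o+d*(z-o[2])/d[2]
def proj(c,X):
    p=c["R"]@np.asarray(X,float)+c["t"]; return np.array([c["fx"]*p[0]/p[2]+c["cx"],c["fy"]*p[1]/p[2]+c["cy"]])
def fit2(src,dst):
    src=np.array(src,float);dst=np.array(dst,float)[:,:2]
    a=src-src.mean(0);b=dst-dst.mean(0)
    th=np.arctan2((a[:,0]*b[:,1]-a[:,1]*b[:,0]).sum(),(a*b).sum())
    R=np.array([[np.cos(th),-np.sin(th)],[np.sin(th),np.cos(th)]])
    t=dst.mean(0)-R@src.mean(0)
    return th,R,t,dst-(src@R.T+t)
E
cat > m.py <<'E'
from rig import r
from h import *
C={n:r.read_camera(n) for n in("top","scene")}
off={"top":(165,160,4.5),"scene":(215,150,5)}
def px(n,p): x,y,s=off[n]; return ((p[0]+.5)/s-.5+x,(p[1]+.5)/s-.5+y)
L=[(70,130),(70,-200),(-170,-200),(-170,130)]
P={"top":[(117,152),(657,52),(742,452),(177,556)],"scene":[(605,480),(15,346),(148,50),(680,160)]}
B={"top":[(507,132),(603,115),(624,230),(527,247)]  ,"scene":[(209,232+0),(117,232),(152,157),(245,175)]}
for n in C:
    W=[ray(C[n],*px(n,p),12) for p in P[n]]
    th,R,t,e=fit2(L,W); print(n,"clamp",th,t,e.round(1).tolist())
    W=[ray(C[n],*px(n,p),66) for p in B[n]]
    th2,R2,t2,e=fit2([(32,28),(32,-28),(-32,-28),(-32,28)],W); print("brick",th2,t2,e.round(1).tolist(),"in clamp",R.T@(t2-t),th2-th)
    k={"top":(70,324),"scene":(718,207)}[n]
    print("knob top z121/mid",ray(C[n],*px(n,k),120)if n=="top" else 0, [ray(C[n],*px(n,q),z)[:2] for q,z in ([((70,322),120)] if n=="top" else [((718,203),120),((709,245),80)])])
    pv={"top":(283,400),"scene":(537,137)}[n]
    print("pivot",ray(C[n],*px(n,pv),78), R.T@(ray(C[n],*px(n,pv),78)[:2]-t))
E
python3 m.py
```

```text
top clamp 0.18147588745096022 [587.57979545 -23.92146726] [[-1.0, -2.0], [-0.8, 1.4], [0.5, 1.6], [1.4, -1.0]]
brick 0.1667941027249697 [ 605.11991796 -148.1770282 ] [[0.9, -0.6], [1.2, 0.6], [-1.0, 0.7], [-1.1, -0.6]] in clamp [  -5.17373461 -125.38075128] -0.014681784725990521
knob top z121/mid [520.51981421 114.94633425 120.        ] [array([521.56704362, 114.98778253])]
pivot [483.08101172   6.59601532  78.        ] [-97.27490725  48.87642542]
scene clamp 0.18423871182328047 [590.47917434 -19.51503199] [[0.5, -3.2], [0.4, 3.1], [-1.2, 2.0], [0.2, -1.9]]
brick 0.21067029881797036 [ 603.07316801 -146.68036038] [[-10.6, -9.4], [-0.0, 1.5], [4.9, 5.4], [5.7, 2.5]] in clamp [ -10.9156041  -127.32037939] 0.026431586994689893
knob top z121/mid 0 [array([525.30595842, 123.96323569]), array([518.12537042, 123.04475703])]
pivot [483.2924971   11.80532651  78.        ] [-99.63481738  50.42669728]
```

```bash
cat > g.py <<'E'
import sys
from rig import r
from h import *
from scipy.spatial.transform import Rotation as Ro
TH=0.182; O=np.array([589,-22.])
def c2w(x,y): 
    c,s=np.cos(TH),np.sin(TH); return O+np.array([c*x-s*y,s*x+c*y])
def w2c(p):
    c,s=np.cos(TH),np.sin(TH); d=np.array(p[:2])-O; return np.array([c*d[0]+s*d[1],-s*d[0]+c*d[1]])
def Rdown(yaw): # yaw of tool y in world
    y=np.array([np.cos(yaw),np.sin(yaw),0]);z=np.array([0,0,-1.]);return np.column_stack([np.cross(y,z),y,z])
def need(X,yaw):
    s=r.state();R=Ro.from_rotvec(s["tcp_rot"]).as_matrix()
    Rt=Rdown(yaw); print("t",s["time"].__round__(2),"pos",s["position"].round(1),"clamp",w2c(s["position"]).round(1),"F",s["ft_force"].round(1),"w",round(s["grip_width"],1))
    print(" shift now-frame units",(R.T@(np.array(X)-s["position"])/25).round(2)," target-frame",(Rt.T@(np.array(X)-s["position"])/25).round(2)," rot units",(np.degrees(Ro.from_matrix(R.T@Rt).as_rotvec())/6).round(2), "yaw", np.arctan2(R[1,1],R[0,1]).round(3))
E
python3 - <<'E'
from g import *
need([604,-147,150],TH+np.pi/2)
print(w2c((604,-147)))
E
```

```text
t 0.2 pos [160.9 603.5 221.9] clamp [-307.8  692.6] F [-0.2  0.4  0.3] w 86.6
 shift now-frame units [-24.86 -24.43   2.9 ]  target-frame [-12.   -32.73   2.88]  rot units [-0.01 -0.   -4.23] yaw 1.31
[  -7.87235769 -125.6504118 ]
```

carry_out(
  translation=[
    [0, 0, 0],
    [0, 0, 0],
    [0, 0, 0],
    [0, 0, 0],
    [0, 0, 0],
    [-0.37, -1, 0],
    [-0.37, -1, 0],
    [-0.37, -1, 0],
    [-0.37, -1, 0],
    [-0.37, -1, 0],
  ],
  rot=[
    [0, 0, -1],
    [0, 0, -1],
    [0, 0, -1],
    [0, 0, -1],
    [0, 0, -0.23],
    [0, 0, 0],
    [0, 0, 0],
    [0, 0, 0],
    [0, 0, 0],
    [0, 0, 0],
  ],
  jaw=[1, 1, 1, 1, 1, 1, 1, 1, 1, 1],
)

```text
time: 1.03
position: [229.6, 488.2, 222.5]
tcp_rot: [0.283, -3.129, 0.0]
ft_force: [-0.2, 0.2, 0.1]
grip_width: 87.2
```

carry_out(
  translation=[
    [-0.37, -1, 0],
    [-0.37, -1, 0],
    [-0.37, -1, 0],
    [-0.37, -1, 0],
    [-0.37, -1, 0],
    [-0.37, -1, 0],
    [-0.37, -1, 0],
    [-0.37, -1, 0],
    [-0.37, -1, 0],
    [-0.37, -1, 0],
  ],
  rot=[
    [0, 0, 0],
    [0, 0, 0],
    [0, 0, 0],
    [0, 0, 0],
    [0, 0, 0],
    [0, 0, 0],
    [0, 0, 0],
    [0, 0, 0],
    [0, 0, 0],
    [0, 0, 0],
  ],
  jaw=[1, 1, 1, 1, 1, 1, 1, 1, 1, 1],
)

```text
time: 1.87
position: [366.0, 259.0, 222.7]
tcp_rot: [-0.283, 3.129, 0.0]
ft_force: [-0.1, 0.0, 0.7]
grip_width: 86.4
```

```bash
python3 - <<'E'
from g import *
need([604,-147,150],TH+np.pi/2)
print(r.state()["qpos"])
E
```

```text
t 1.87 pos [366.  259.  222.7] clamp [-168.4  316.8] F [-0.1  0.   0.7] w 86.4
 shift now-frame units [ -6.45 -17.68   2.91]  target-frame [ -6.42 -17.7    2.91]  rot units [ 0.    0.   -0.02] yaw 1.751
[ 3.65700940e-01  2.90535458e-01  1.85771075e+00  5.80718104e-05
  9.93027348e-01 -1.38531623e+00]
```

carry_out(
  translation=[
    [-0.36, -1, 0],
    [-0.36, -1, 0],
    [-0.36, -1, 0],
    [-0.36, -1, 0],
    [-0.36, -1, 0],
    [-0.36, -1, 0],
    [-0.36, -1, 0],
    [-0.36, -1, 0],
    [-0.36, -1, 0],
    [-0.36, -1, 0],
  ],
  rot=[
    [0, 0, 0],
    [0, 0, 0],
    [0, 0, 0],
    [0, 0, 0],
    [0, 0, 0],
    [0, 0, 0],
    [0, 0, 0],
    [0, 0, 0],
    [0, 0, 0],
    [0, 0, 0],
  ],
  jaw=[1, 1, 1, 1, 1, 1, 1, 1, 1, 1],
)

```text
time: 2.7
position: [499.8, 29.4, 222.6]
tcp_rot: [-0.282, 3.129, 0.0]
ft_force: [0.5, -0.2, -0.5]
grip_width: 87.1
```

carry_out(
  translation=[
    [-0.36, -1, 0],
    [-0.36, -1, 0],
    [-0.36, -1, 0.5],
    [-0.36, -1, 0.5],
    [-0.36, -1, 0.5],
    [-0.36, -1, 0.5],
    [-0.36, -1, 0.5],
    [-0.3, -0.7, 0.41],
    [0, 0, 0],
    [0, 0, 0],
  ],
  rot=[
    [0, 0, 0],
    [0, 0, 0],
    [0, 0, 0],
    [0, 0, 0],
    [0, 0, 0],
    [0, 0, 0],
    [0, 0, 0],
    [0, 0, 0],
    [0, 0, 0],
    [0, 0, 0],
  ],
  jaw=[1, 1, 1, 1, 1, 1, 1, 1, 1, 1],
)

```text
time: 3.53
position: [603.1, -146.4, 148.8]
tcp_rot: [0.281, -3.127, -0.002]
ft_force: [-1.1, -0.6, 0.0]
grip_width: 87.2
```

```bash
python3 - <<'E'
from g import *
need([604,-147,150],TH+np.pi/2)
for n in("scene","top"):
    c=r.read_camera(n); im=c["image"]; p=r.state()["position"]
    print(n,proj(c,p)); u,v=proj(c,p).astype(int)
    a=im[v-80:v+70,u-100:u+100]; cv2.imwrite(f"pics/{n}1.png",cv2.resize(a,None,fx=4,fy=4,interpolation=cv2.INTER_CUBIC))
E
```

```text
t 3.53 pos [ 603.1 -146.4  148.8] clamp [  -8.6 -125. ] F [-1.1 -0.6  0. ] w 87.2
 shift now-frame units [-0.03 -0.03 -0.05]  target-frame [-0.03 -0.03 -0.05]  rot units [ 0.01 -0.02 -0.03] yaw 1.75
scene [250.81871659 167.4350061 ]
top [290.66035876 194.76490456]
```

View pics/scene1.png

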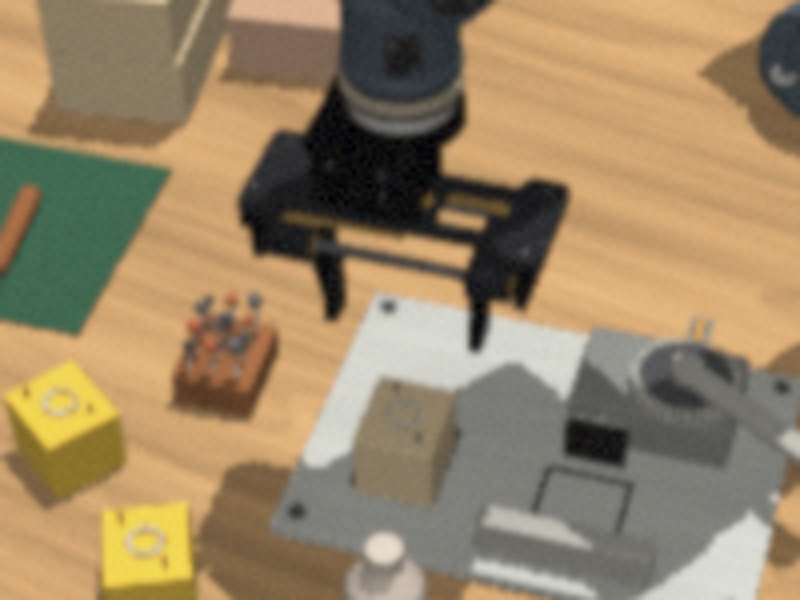

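View pics/top1.png

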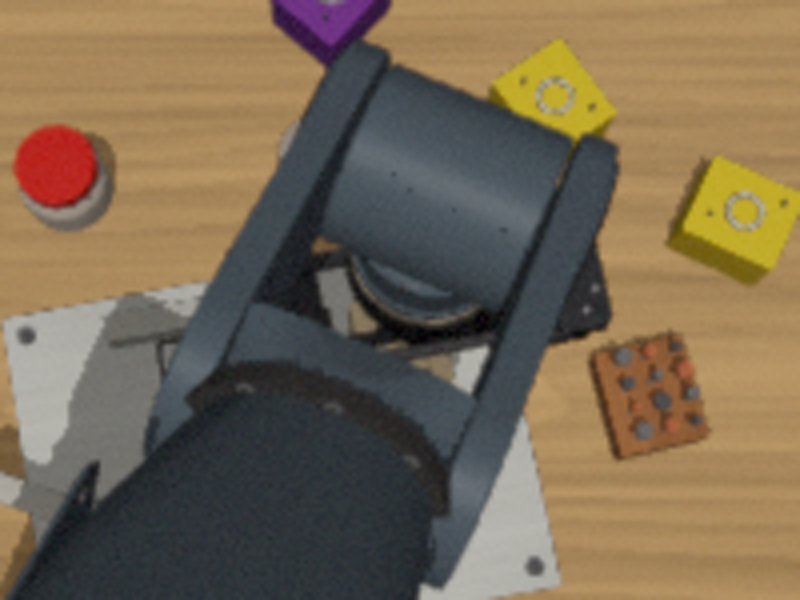

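The scene view puts the fingertips at crop (333,318) and (476,348), straddling the pale brick and matching the projected TCP. Descending.

carry_out(
  translation=[
    [0, 0, 0.7],
    [0, 0, 0.7],
    [0, 0, 0.7],
    [0, 0, 0.7],
    [0, 0, 0.6],
    [0, 0, 0.6],
    [0, 0, 0.5],
    [0, 0, 0.4],
    [0, 0, 0],
    [0, 0, 0],
  ],
  rot=[
    [0, 0, 0],
    [0, 0, 0],
    [0, 0, 0],
    [0, 0, 0],
    [0, 0, 0],
    [0, 0, 0],
    [0, 0, 0],
    [0, 0, 0],
    [0, 0, 0],
    [0, 0, 0],
  ],
  jaw=[1, 1, 1, 1, 1, 1, 1, 1, 1, 1],
)

```text
time: 4.47
position: [603.4, -145.4, 27.3]
tcp_rot: [0.286, -3.128, -0.0]
ft_force: [-0.3, 0.2, 0.4]
grip_width: 87.1
```

```bash
python3 - <<'E'
from g import *
need([604,-147,26],TH+np.pi/2)
for n in("scene",):
    c=r.read_camera(n); im=c["image"]; p=r.state()["position"]
    u,v=proj(c,p).astype(int)
    a=im[v-80:v+70,u-100:u+100]; cv2.imwrite(f"pics/{n}2.png",cv2.resize(a,None,fx=4,fy=4,interpolation=cv2.INTER_CUBIC))
E
```

```text
t 4.47 pos [ 603.4 -145.4   27.3] clamp [  -8.2 -124. ] F [-0.3  0.2  0.4] w 87.1
 shift now-frame units [-0.01 -0.07  0.05]  target-frame [-0.01 -0.07  0.05]  rot units [ 0.   -0.    0.01] yaw 1.753
```

View pics/scene2.png

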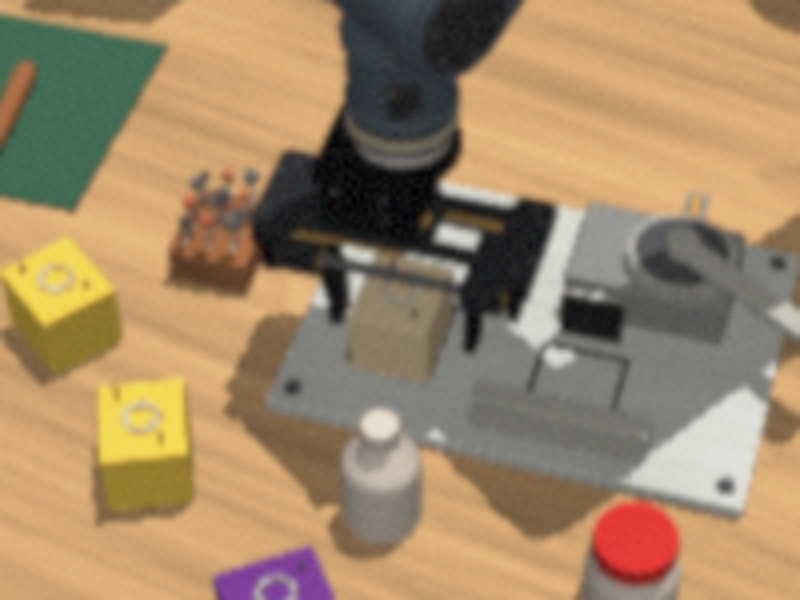

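The picture shows the fingers (crop (335,300) and (473,330)) straddling the brick. Closing.

carry_out(
  translation=[
    [0, 0, 0],
    [0, 0, 0],
    [0, 0, 0],
    [0, 0, 0],
    [0, 0, 0],
    [0, 0, 0],
    [0, 0, 0],
    [0, 0, 0],
  ],
  rot=[
    [0, 0, 0],
    [0, 0, 0],
    [0, 0, 0],
    [0, 0, 0],
    [0, 0, 0],
    [0, 0, 0],
    [0, 0, 0],
    [0, 0, 0],
  ],
  jaw=[0.85, 0.75, 0.65, 0.58, 0.58, 0.58, 0.58, 0.58],
)

```text
time: 5.18
position: [603.8, -146.5, 27.6]
tcp_rot: [-0.286, 3.128, -0.001]
ft_force: [-0.2, -1.8, 1.1]
grip_width: 55.8
```

```bash
python3 - <<'E'
from g import *
need([*c2w(0,0),27],TH+np.pi/2)
E
```

```text
t 5.18 pos [ 603.8 -146.5   27.6] clamp [  -8.  -125.1] F [-0.2 -1.8  1.1] w 55.8
 shift now-frame units [-0.32  5.    0.02]  target-frame [-0.32  5.    0.02]  rot units [-0.01  0.01  0.  ] yaw 1.753
```

carry_out(
  translation=[
    [-0.1, 0.2, 0],
    [-0.1, 0.3, 0],
    [-0.1, 0.3, 0],
    [0, 0.3, 0],
    [0, 0.3, 0],
    [0, 0.3, 0],
    [0, 0.3, 0],
    [0, 0, 0],
  ],
  rot=[
    [0, 0, 0],
    [0, 0, 0],
    [0, 0, 0],
    [0, 0, 0],
    [0, 0, 0],
    [0, 0, 0],
    [0, 0, 0],
    [0, 0, 0],
  ],
  jaw=[0.58, 0.58, 0.58, 0.58, 0.58, 0.58, 0.58, 0.58],
)

```text
time: 5.85
position: [601.5, -93.9, 27.6]
tcp_rot: [-0.287, 3.128, 0.001]
ft_force: [0.2, -1.7, 4.6]
grip_width: 55.7
```

```bash
cat > snap.py <<'E'
import sys
from g import *
tag=sys.argv[1]
need([*c2w(0,0),27],TH+np.pi/2)
for n in("scene","top"):
    c=r.read_camera(n); im=c["image"]
    u,v=proj(c,[*c2w(-20,0),40]).astype(int)
    a=im[v-55:v+55,u-75:u+75]; cv2.imwrite(f"pics/{n}{tag}.png",cv2.resize(a,None,fx=5,fy=5,interpolation=cv2.INTER_CUBIC)); print(n,"org",u-75,v-55)
E
python3 snap.py 3
```

```text
t 5.85 pos [601.5 -93.9  27.6] clamp [ -0.7 -72.9] F [ 0.2 -1.7  4.6] w 55.7
 shift now-frame units [-0.03  2.92  0.03]  target-frame [-0.03  2.92  0.02]  rot units [0.   0.   0.01] yaw 1.754
scene org 221 147
top org 167 160
```

View pics/scene3.png

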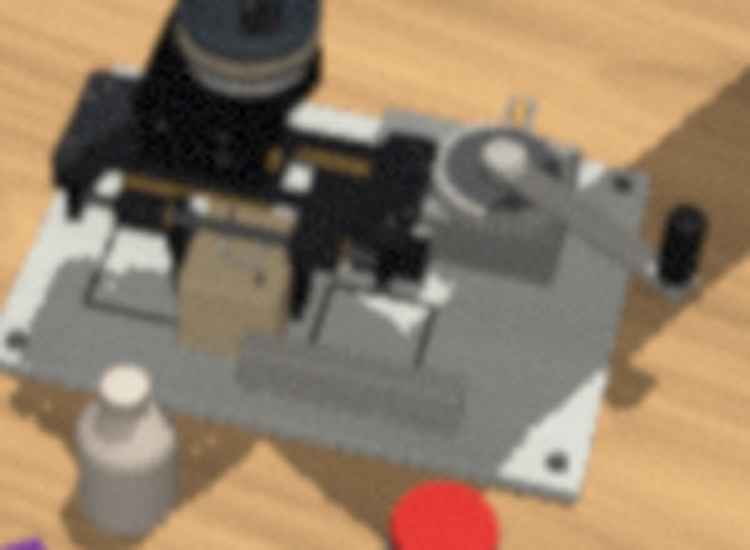

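View pics/top3.png

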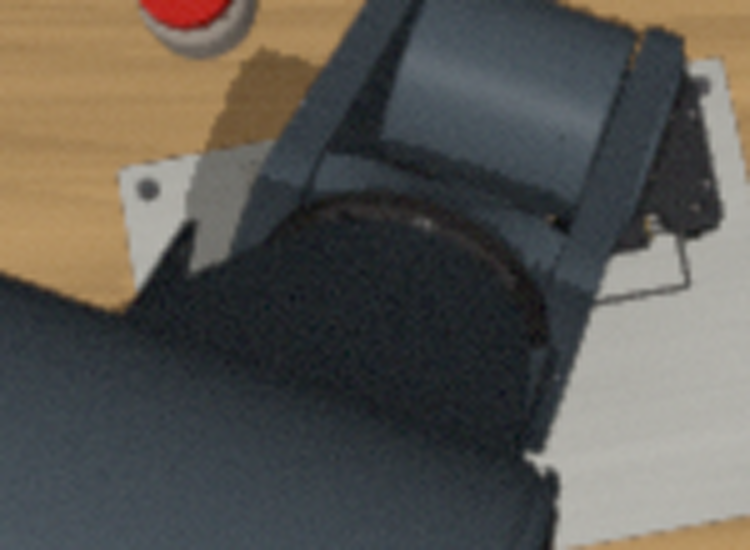

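```bash
python3 - <<'E'
from g import *
c=r.read_camera("scene")
def P(q,z): X=ray(c,221+q[0]/5-.4,147+q[1]/5-.4,z); return w2c(X).round(1)
print("brick base FL",P((178,345),12),"top FL",P((183,278),66),"top FR",P((287,290),66),"top BR",P((300,207),66))
print("fence top front-left corner(outer,y-60)",P((236,372),42),"inner",P((247,338),42),"outer R base",P((463,430),12),"inner R top",P((467,382),42))
print("mark corners",P((317,345),12),P((437,300),12))
E
```

```text
brick base FL [ 33.  -97.6] top FL [ 30.9 -95.2] top FR [ 23.5 -40.2] top BR [-36.4 -48.8]
fence top front-left corner(outer,y-60) [ 65.8 -55.8] inner [ 41.8 -56.5] outer R base [46.3 64.3] inner R top [38.1 62.1]
mark corners [ 11.5 -24.7] [-38.9  31.2]
```

carry_out(
  translation=[
    [0, 0.2, 0],
    [0, 0.2, 0],
    [0, 0.2, 0],
    [0, 0.2, 0],
    [0, 0.2, 0],
    [0, 0.2, 0],
    [0, 0.2, 0],
  ],
  rot=[
    [0, 0, 0],
    [0, 0, 0],
    [0, 0, 0],
    [0, 0, 0],
    [0, 0, 0],
    [0, 0, 0],
    [0, 0, 0],
  ],
  jaw=[0.58, 0.58, 0.58, 0.58, 0.58, 0.58, 0.58],
)

```text
time: 6.58
position: [595.7, -61.9, 27.6]
tcp_rot: [-0.287, 3.128, -0.003]
ft_force: [-0.5, -6.5, 4.6]
grip_width: 56.1
```

carry_out(
  translation=[
    [0, 0.2, 0],
    [0, 0.2, 0],
    [0, 0.2, 0],
    [0, 0.2, 0],
    [0, 0.2, 0],
    [0, 0.2, 0],
    [0, 0.2, 0],
    [0, 0, 0],
  ],
  rot=[
    [0, 0, 0],
    [0, 0, 0],
    [0, 0, 0],
    [0, 0, 0],
    [0, 0, 0],
    [0, 0, 0],
    [0, 0, 0],
    [0, 0, 0],
  ],
  jaw=[0.58, 0.58, 0.58, 0.58, 0.58, 0.58, 0.58, 0.58],
)

```text
time: 7.25
position: [589.1, -26.3, 27.6]
tcp_rot: [-0.287, 3.128, -0.001]
ft_force: [-0.7, -2.5, 4.2]
grip_width: 55.8
```

```bash
python3 snap.py 4
```

```text
t 7.25 pos [589.1 -26.3  27.6] clamp [-0.7 -4.2] F [-0.7 -2.5  4.2] w 55.8
 shift now-frame units [-0.03  0.17  0.02]  target-frame [-0.03  0.17  0.02]  rot units [-0.    0.    0.01] yaw 1.754
scene org 221 147
top org 167 160
```

View pics/scene4.png

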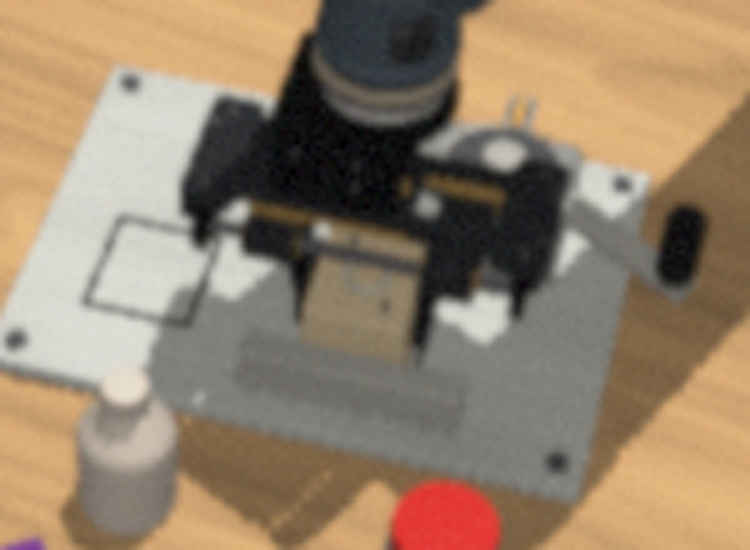

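```bash
python3 - <<'E'
from g import *
c=r.read_camera("scene")
for X,z in [((35,-60),42),((35,60),42),((32,-28),66),((32,28),66),((32,28),42),((32,-28),42)]:
    p=proj(c,[*c2w(*X),z]); print(X,z,((p-[221,147]+.4)*5).round())
E
```

```text
(35, -60) 42 [244. 327.]
(35, 60) 42 [464. 377.]
(32, -28) 66 [305. 307.]
(32, 28) 66 [409. 330.]
(32, 28) 42 [406. 359.]
(32, -28) 42 [304. 336.]
```

carry_out(
  translation=[
    [0, 0.1, 0],
    [0, 0, 0],
    [0, 0, 0],
    [0, 0, 0],
    [0, 0, 0],
    [0, 0, 0],
    [0, 0, 0],
    [0, 0, 0],
  ],
  rot=[
    [0, 0, 0],
    [0, 0, 0],
    [0, 0, 0],
    [0, 0, 0],
    [0, 0, 0],
    [0, 0, 0],
    [0, 0, 0],
    [0, 0, 0],
  ],
  jaw=[0.58, 0.58, 0.58, 0.7, 0.8, 0.9, 0.98, 0.98],
)

```text
time: 8.07
position: [588.2, -23.6, 26.9]
tcp_rot: [0.286, -3.127, -0.001]
ft_force: [0.6, -0.8, 0.8]
grip_width: 79.6
```

carry_out(
  translation=[
    [0, 0, -0.3],
    [0, 0, -0.6],
    [0, 0, -0.8],
    [0, 0, -0.8],
    [0, 0, -0.8],
    [0, 0, -0.8],
    [0, 0, -0.8],
    [0, 0, -0.8],
    [0, 0, -0.5],
    [0, 0, 0],
  ],
  rot=[
    [0, 0, 0],
    [0, 0, 0],
    [0, 0, 0],
    [0, 0, 0],
    [0, 0, 0],
    [0, 0, 0],
    [0, 0, 0],
    [0, 0, 0],
    [0, 0, 0],
    [0, 0, 0],
  ],
  jaw=[0.98, 0.98, 0.98, 0.98, 0.98, 0.98, 0.98, 0.98, 0.98, 0.98],
)

```text
time: 8.9
position: [590.7, -24.3, 185.9]
tcp_rot: [-0.286, 3.122, -0.003]
ft_force: [0.4, -0.2, -0.3]
grip_width: 85.0
```

```bash
python3 snap.py 5
```

```text
t 8.9 pos [590.7 -24.3 185.9] clamp [ 1.2 -2.6] F [ 0.4 -0.2 -0.3] w 85.0
 shift now-frame units [0.09 0.12 6.36]  target-frame [0.05 0.1  6.36]  rot units [-0.03  0.06  0.  ] yaw 1.753
scene org 221 147
top org 167 160
```

View pics/scene5.png

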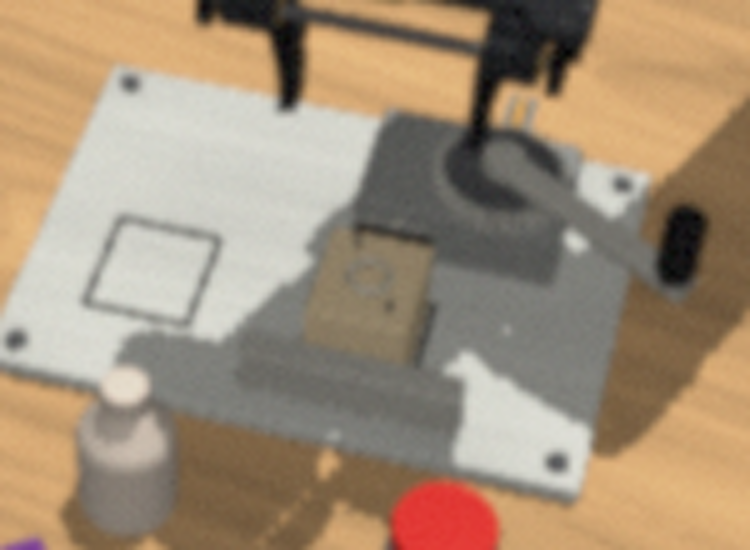

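View pics/top5.png

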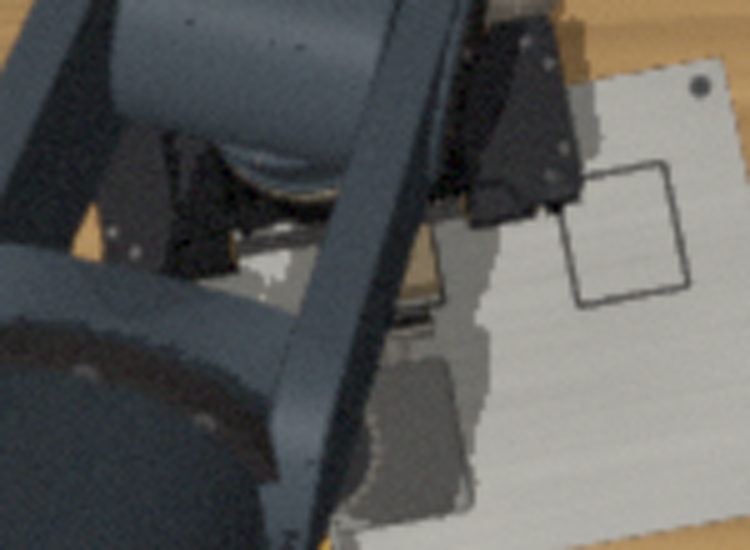

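The brick stands between pad and fence on the mark, with a corner at top crop (443,300) against the mark corner at (444,302), and the fingers are clear. Next I rotate the tool for the lever knob, with the jaw axis tangential.

carry_out(
  translation=[
    [0, 0, 0],
    [0, 0, 0],
    [0, 0, 0],
    [0, 0, 0],
    [0, 0, 0],
    [0, 0, 0],
    [0, 0, 0],
    [0, 0, 0],
    [0, 0, 0],
    [0, 0, 0],
  ],
  rot=[
    [0, 0, 1],
    [0, 0, 1],
    [0, 0, 1],
    [0, 0, 1],
    [0, 0, 1],
    [0, 0, 1],
    [0, 0, 1],
    [0, 0, 1],
    [0, 0, 1],
    [0, 0, 1],
  ],
  jaw=[0.98, 0.98, 0.98, 0.98, 0.98, 0.98, 0.98, 0.98, 0.98, 0.98],
)

```text
time: 9.83
position: [587.5, -23.8, 180.5]
tcp_rot: [-1.323, -2.846, 0.001]
ft_force: [0.6, -0.1, 0.5]
grip_width: 85.4
```

carry_out(
  translation=[
    [0, 0, 0],
    [0, 0, 0],
    [0, 0, 0],
    [0, 0, 0],
    [0, 0, 0],
    [0, 0, 0],
    [0, 0, 0],
    [0, 0, 0],
    [0, 0, 0],
    [0, 0, 0],
  ],
  rot=[
    [0, 0, 1],
    [0, 0, 1],
    [0, 0, 1],
    [0, 0, 1],
    [0, 0, 1],
    [0, 0, 1],
    [0, 0, 1],
    [0, 0, 1],
    [0, 0, 1],
    [0, 0, 1],
  ],
  jaw=[0.98, 0.98, 0.98, 0.98, 0.98, 0.98, 0.98, 0.98, 0.98, 0.98],
)

```text
time: 10.67
position: [587.5, -23.8, 180.5]
tcp_rot: [-2.569, -1.803, 0.004]
ft_force: [-0.3, 0.7, -0.0]
grip_width: 85.4
```

```bash
python3 - <<'E'
from g import *
need([522.5,120.5,180],-0.34)
E
```

```text
t 10.67 pos [587.5 -23.8 180.5] clamp [-1.8 -1.5] F [-0.3  0.7 -0. ] w 85.4
 shift now-frame units [ 4.55 -4.41  0.04]  target-frame [ 4.57 -4.38  0.02]  rot units [-0.03  0.   -0.06] yaw -0.347
```

carry_out(
  translation=[
    [0.76, -0.74, 0],
    [0.76, -0.74, 0],
    [0.76, -0.73, 0],
    [0.76, -0.73, 0],
    [0.76, -0.73, 0],
    [0.76, -0.73, 0],
    [0, 0, 0],
    [0, 0, 0],
  ],
  rot=[
    [0, 0, 0],
    [0, 0, 0],
    [0, 0, 0],
    [0, 0, 0],
    [0, 0, 0],
    [0, 0, 0],
    [0, 0, 0],
    [0, 0, 0],
  ],
  jaw=[0.98, 0.98, 0.98, 0.98, 0.98, 0.98, 0.98, 0.98],
)

```text
time: 11.33
position: [521.6, 121.2, 181.1]
tcp_rot: [-2.563, -1.814, 0.004]
ft_force: [1.2, -0.9, -0.7]
grip_width: 85.2
```

```bash
cat > snapk.py <<'E'
import sys
from g import *
tag=sys.argv[1]
need([522.5,120.5,79],-0.34)
for n in("scene","top"):
    c=r.read_camera(n); im=c["image"]
    u,v=proj(c,[522,100,80]).astype(int); u=max(u,75)
    a=im[v-55:v+55,u-75:u+75]; cv2.imwrite(f"pics/{n}{tag}.png",cv2.resize(a,None,fx=5,fy=5,interpolation=cv2.INTER_CUBIC)); print(n,"org",u-75,v-55, "tcp at",((proj(c,r.state()["position"])-[u-75,v-55]+.4)*5).round())
E
python3 snapk.py 6
```

```text
t 11.33 pos [521.6 121.2 181.1] clamp [-40.4 153.1] F [ 1.2 -0.9 -0.7] w 85.2
 shift now-frame units [-0.01  0.06  4.08]  target-frame [-0.02  0.04  4.08]  rot units [-0.03  0.01  0.01] yaw -0.339
scene org 272 141 tcp at [447. 158.]
top org 114 177 tcp at [292. 257.]
```

View pics/scene6.png

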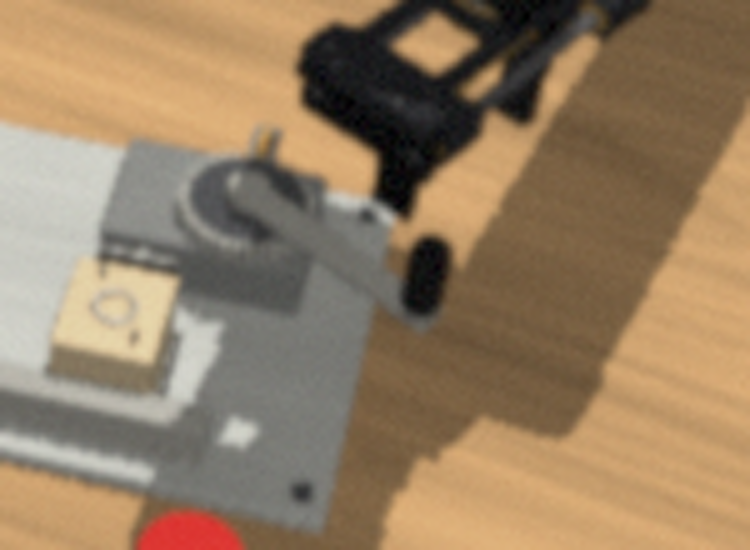

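View pics/top6.png

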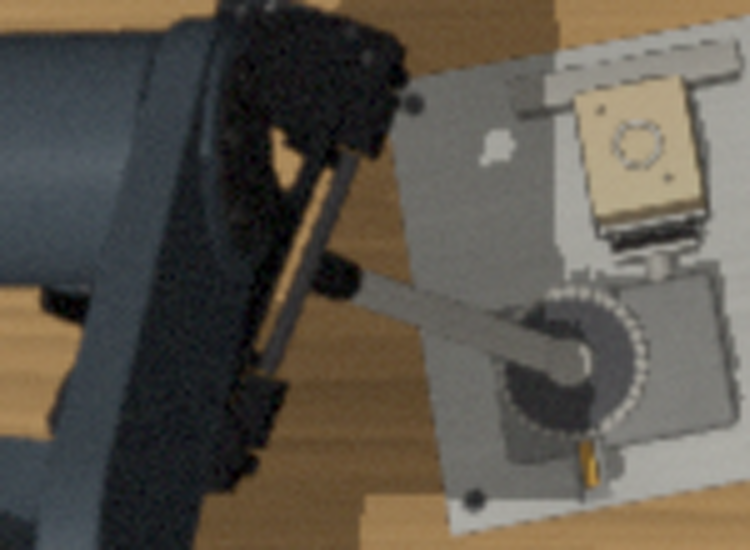

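```bash
python3 - <<'E'
from g import *
for n,o in(("scene",(272,141)),("top",(114,177))):
    c=r.read_camera(n)
    for z in(75,98,121):
        print(n,z,((proj(c,[522,120.5,z])-o+.4)*5).round(), "J/mm", ((proj(c,[532,120.5,z])-proj(c,[522,120.5,z]))*.5).round(2),((proj(c,[522,130.5,z])-proj(c,[522,120.5,z]))*.5).round(2))
E
```

```text
scene 75 [416. 300.] J/mm [-0.63  1.27] [1.8  0.64]
scene 98 [422. 270.] J/mm [-0.64  1.27] [1.83 0.65]
scene 121 [429. 240.] J/mm [-0.64  1.28] [1.86 0.65]
top 75 [341. 280.] J/mm [ 0.08 -2.03] [-2.01  0.  ]
top 98 [331. 276.] J/mm [ 0.08 -2.07] [-2.06  0.  ]
top 121 [321. 272.] J/mm [ 0.09 -2.12] [-2.11  0.  ]
```

carry_out(
  translation=[
    [-0.08, 0, 0.6],
    [0, 0, 0.6],
    [0, 0, 0.6],
    [0, 0, 0.6],
    [0, 0, 0.6],
    [0, 0, 0.5],
    [0, 0, 0.4],
    [0, 0, 0.16],
    [0, 0, 0],
    [0, 0, 0],
  ],
  rot=[
    [0, 0, 0],
    [0, 0, 0],
    [0, 0, 0],
    [0, 0, 0],
    [0, 0, 0],
    [0, 0, 0],
    [0, 0, 0],
    [0, 0, 0],
    [0, 0, 0],
    [0, 0, 0],
  ],
  jaw=[0.98, 0.98, 0.98, 0.98, 0.98, 0.98, 0.98, 0.98, 0.98, 0.98],
)

```text
time: 12.37
position: [523.0, 117.9, 80.9]
tcp_rot: [2.567, 1.811, 0.0]
ft_force: [-0.2, 0.2, 0.2]
grip_width: 85.1
```

```bash
python3 snapk.py 7
```

```text
t 12.37 pos [523.  117.9  80.9] clamp [-39.6 149.6] F [-0.2  0.2  0.2] w 85.1
 shift now-frame units [ 0.09 -0.05  0.08]  target-frame [ 0.09 -0.05  0.08]  rot units [ 0.   -0.   -0.02] yaw -0.342
scene org 272 141 tcp at [412. 292.]
top org 114 177 tcp at [343. 276.]
```

View pics/scene7.png

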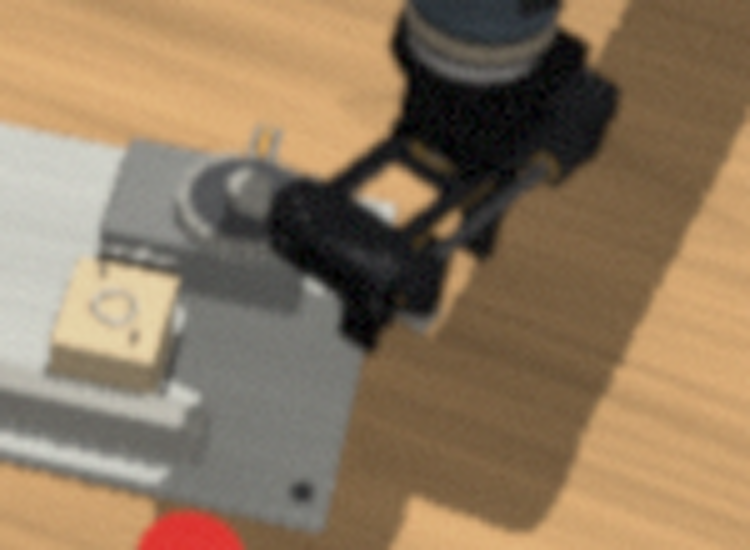

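View pics/top7.png

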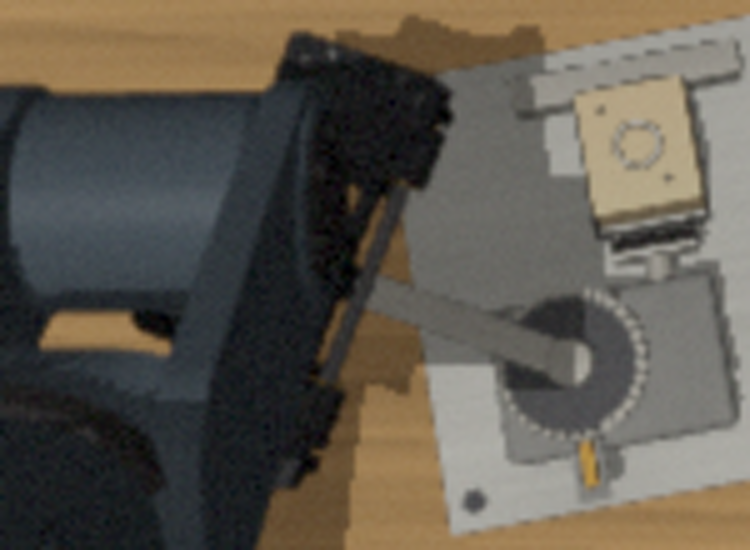

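The jaws surround the knob: the front fingertip is at scene crop (360,340), and the arm end runs into the gap at top crop (370,285). Closing.

carry_out(
  translation=[
    [0, 0, 0],
    [0, 0, 0],
    [0, 0, 0],
    [0, 0, 0],
    [0, 0, 0],
    [0, 0, 0],
    [0, 0, 0],
    [0, 0, 0],
    [0, 0, 0],
    [0, 0, 0],
  ],
  rot=[
    [0, 0, 0],
    [0, 0, 0],
    [0, 0, 0],
    [0, 0, 0],
    [0, 0, 0],
    [0, 0, 0],
    [0, 0, 0],
    [0, 0, 0],
    [0, 0, 0],
    [0, 0, 0],
  ],
  jaw=[0.8, 0.7, 0.6, 0.5, 0.4, 0.3, 0.18, 0.18, 0.18, 0.18],
)

```text
time: 13.3
position: [522.6, 118.3, 80.8]
tcp_rot: [2.566, 1.812, 0.0]
ft_force: [-0.5, -0.8, -1.4]
grip_width: 26.7
```

```bash
python3 snapk.py 8
```

```text
t 13.3 pos [522.6 118.3  80.8] clamp [-39.9 150. ] F [-0.5 -0.8 -1.4] w 26.7
 shift now-frame units [ 0.08 -0.03  0.07]  target-frame [ 0.08 -0.03  0.07]  rot units [ 0.    0.   -0.01] yaw -0.341
scene org 272 141 tcp at [413. 291.]
top org 114 177 tcp at [343. 280.]
```

View pics/top8.png

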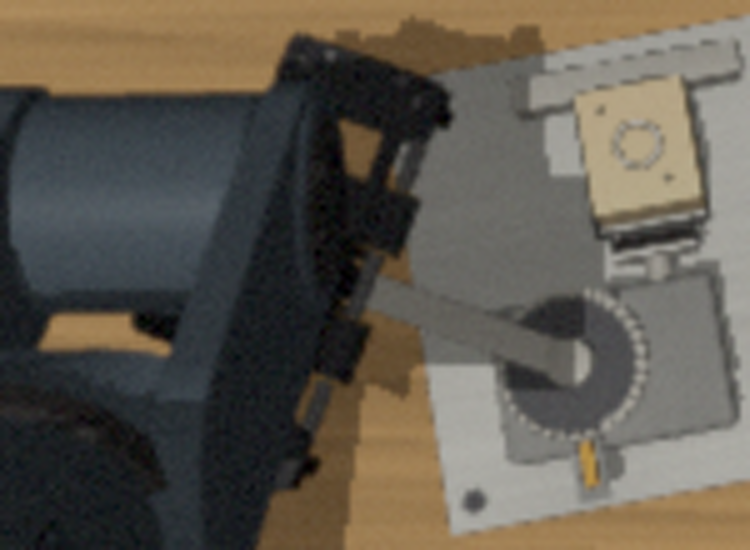

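Still closing (26.7 mm).

carry_out(
  translation=[
    [0, 0, 0],
    [0, 0, 0],
    [0, 0, 0],
    [0, 0, 0],
  ],
  rot=[
    [0, 0, 0],
    [0, 0, 0],
    [0, 0, 0],
    [0, 0, 0],
  ],
  jaw=[0.15, 0.15, 0.15, 0.15],
)

```text
time: 13.73
position: [521.5, 118.6, 80.7]
tcp_rot: [-2.565, -1.811, 0.002]
ft_force: [-3.6, 2.5, 0.5]
grip_width: 21.6
```

```bash
python3 - <<'E'
from g import *
s=r.state();print(s["wrist_torque"],s["qpos"])
K=s["position"][:2]; 
# pivot from yaw: radial = tool x outward at angle yaw+pi/2
R=Ro.from_rotvec(s["tcp_rot"]).as_matrix(); print(R[:,0])
P=np.array([483,9.]); d=K-P; print(np.hypot(*d),np.degrees(np.arctan2(d[1],d[0])),np.degrees(TH)+60, w2c(K))
E
```

```text
[ 0.26594714  0.59491235 -0.06049263] [1.42760734e-02 6.22702874e-01 1.77618732e+00 6.23314279e-04
 7.44701550e-01 3.55427978e-01]
[ 3.35004799e-01  9.42216373e-01 -3.00511056e-04]
116.16548945913685 70.6244850960578 70.42783187138099 [-40.90125313 150.47469145]
```

The knob is gripped (21.6 mm; knob 22). Advancing along the arc at 3° per row.

carry_out(
  translation=[
    [-0.006, -0.245, 0],
    [-0.006, -0.245, 0],
    [-0.006, -0.245, 0],
    [-0.006, -0.245, 0],
    [0, 0, 0],
    [0, 0, 0],
  ],
  rot=[
    [0, 0, -0.5],
    [0, 0, -0.5],
    [0, 0, -0.5],
    [0, 0, -0.5],
    [0, 0, 0],
    [0, 0, 0],
  ],
  jaw=[0.15, 0.15, 0.15, 0.15, 0.15, 0.15],
)

```text
time: 14.23
position: [500.9, 123.7, 80.8]
tcp_rot: [2.361, 2.067, 0.004]
ft_force: [3.4, -0.4, -4.0]
grip_width: 21.2
```

```bash
cat > ang.py <<'E'
from g import *
s=r.state(); K=s["position"][:2]; R=Ro.from_rotvec(s["tcp_rot"]).as_matrix(); f=s["ft_force"]
P=np.array([483,9.]);d=K-P; a=np.arctan2(d[1],d[0])
rad=d/np.hypot(*d); tan=np.array([-rad[1],rad[0]])
print("t",round(s["time"],2),"lever est",round(a-np.radians(60)-TH,3),"rho",np.hypot(*d).round(1),"tool yaw adv",round(np.arctan2(R[1,1],R[0,1])+0.341,3),"Frad,Ftan",(f[:2]@rad).round(1),(f[:2]@tan).round(1),"w",s["grip_width"].round(1),"z",s["position"][2].round(1),"tau",s["wrist_torque"].round(2))
E
python3 ang.py; python3 snapk.py 9
```

```text
t 14.23 pos [500.9 123.7  80.8] clamp [-60.3 159.2] F [ 3.4 -0.4 -4. ] w 21.2
 shift now-frame units [-0.01  0.87  0.08]  target-frame [0.17 0.86 0.07]  rot units [ 0.04 -0.    1.98] yaw -0.133
scene org 272 141 tcp at [436. 268.]
top org 114 177 tcp at [331. 322.]Traceback (most recent call last):
  File "ang.py", line 5, in <module>
    print("t",round(s["time"],2),"lever est",round(a-np.radians(60)-TH,3),"rho",np.hypot(*d).round(1),"tool yaw adv",round(np.arctan2(R[1,1],R[0,1])+0.341,3),"Frad,Ftan",(f[:2]@rad).round(1),(f[:2]@tan).round(1),"w",s["grip_width"].round(1),"z",s["position"][2].round(1),"tau",s["wrist_torque"].round(2))
                                                                                                                                                                                                                        ^^^^^^^^^^^^^^^^^^^^^
AttributeError: 'float' object has no attribute 'round'
```

View pics/top9.png

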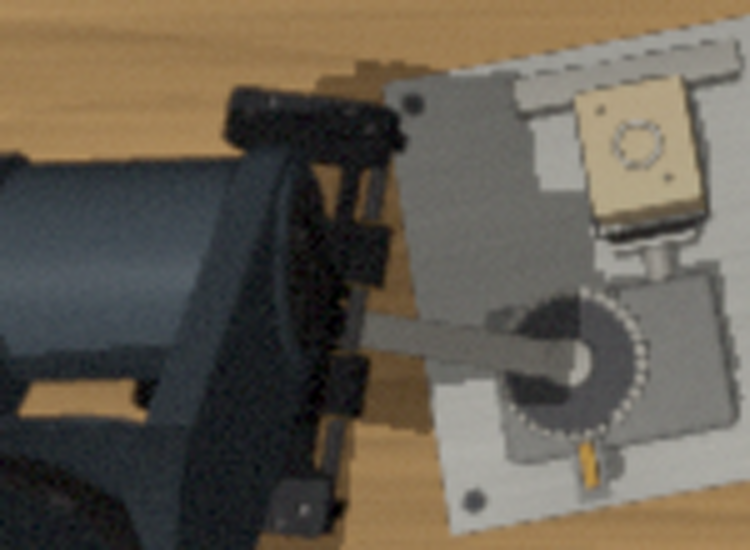

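```bash
sed -i 's/s\["grip_width"\].round(1)/round(float(s["grip_width"]),1)/' ang.py; python3 ang.py
```

```text
t 14.33 lever est 0.187 rho 116.0 tool yaw adv 0.208 Frad,Ftan -1.1 -4.5 w 21.3 z 80.8 tau [-0.31 -0.53  0.05]
```

carry_out(
  translation=[
    [-0.006, -0.245, 0],
    [-0.006, -0.245, 0],
    [-0.006, -0.245, 0],
    [-0.006, -0.245, 0],
    [0, 0, 0],
    [0, 0, 0],
  ],
  rot=[
    [0, 0, -0.5],
    [0, 0, -0.5],
    [0, 0, -0.5],
    [0, 0, -0.5],
    [0, 0, 0],
    [0, 0, 0],
  ],
  jaw=[0.15, 0.15, 0.15, 0.15, 0.15, 0.15],
)

```text
time: 14.83
position: [476.4, 125.0, 80.9]
tcp_rot: [2.133, 2.303, 0.005]
ft_force: [4.5, 1.4, -6.3]
grip_width: 21.1
```

```bash
python3 ang.py
```

```text
t 14.83 lever est 0.398 rho 116.2 tool yaw adv 0.418 Frad,Ftan 1.1 -4.6 w 21.1 z 80.9 tau [ 0.18 -0.58  0.07]
```

carry_out(
  translation=[
    [-0.006, -0.245, 0],
    [-0.006, -0.245, 0],
    [-0.006, -0.245, 0],
    [0, 0, 0],
    [0, 0, 0],
  ],
  rot=[
    [0, 0, -0.5],
    [0, 0, -0.5],
    [0, 0, -0.5],
    [0, 0, 0],
    [0, 0, 0],
  ],
  jaw=[0.15, 0.15, 0.15, 0.15, 0.15],
)

```text
time: 15.25
position: [457.8, 122.5, 80.9]
tcp_rot: [1.947, 2.463, 0.004]
ft_force: [4.6, 4.6, -6.5]
grip_width: 21.0
```

```bash
python3 ang.py; python3 snapk.py 10
```

```text
t 15.25 lever est 0.56 rho 116.3 tool yaw adv 0.574 Frad,Ftan 3.4 -5.5 w 21.0 z 80.9 tau [ 0.62 -0.58  0.1 ]
t 15.25 pos [457.8 122.5  80.9] clamp [-102.9  165.9] F [ 4.6  4.6 -6.5] w 21.0
 shift now-frame units [-0.67  2.5   0.08]  target-frame [0.79 2.47 0.08]  rot units [ 0.03 -0.01  5.47] yaw 0.233
scene org 272 141 tcp at [460. 215.]
top org 114 177 tcp at [329. 411.]
```

View pics/top10.png

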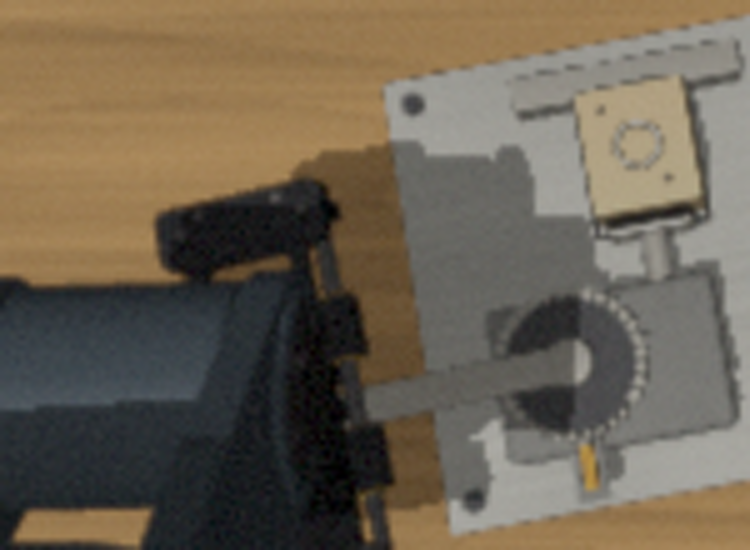

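carry_out(
  translation=[
    [-0.006, -0.245, 0],
    [-0.006, -0.245, 0],
    [-0.006, -0.245, 0],
    [0, 0, 0],
    [0, 0, 0],
  ],
  rot=[
    [0, 0, -0.5],
    [0, 0, -0.5],
    [0, 0, -0.5],
    [0, 0, 0],
    [0, 0, 0],
  ],
  jaw=[0.15, 0.15, 0.15, 0.15, 0.15],
)

```text
time: 15.77
position: [441.0, 117.6, 80.9]
tcp_rot: [1.75, 2.606, 0.007]
ft_force: [5.6, 7.9, -6.6]
grip_width: 21.1
```

```bash
python3 ang.py
```

```text
t 15.77 lever est 0.71 rho 116.4 tool yaw adv 0.729 Frad,Ftan 5.4 -8.0 w 21.1 z 80.9 tau [ 1.29 -0.76  0.01]
```

carry_out(
  translation=[
    [-0.001, -0.08, 0],
    [0, 0, 0],
    [0, 0, 0],
  ],
  rot=[
    [0, 0, -0.167],
    [0, 0, 0],
    [0, 0, 0],
  ],
  jaw=[0.15, 0.15, 0.15],
)

```text
time: 16.02
position: [439.0, 116.8, 80.9]
tcp_rot: [1.727, 2.622, 0.006]
ft_force: [5.2, 8.1, -7.0]
grip_width: 21.0
```

```bash
python3 ang.py
```

```text
t 16.02 lever est 0.729 rho 116.4 tool yaw adv 0.747 Frad,Ftan 5.5 -7.9 w 21.0 z 80.9 tau [ 1.19 -0.65  0.03]
```

carry_out(
  translation=[
    [-0.001, -0.08, 0],
    [0, 0, 0],
    [0, 0, 0],
  ],
  rot=[
    [0, 0, -0.167],
    [0, 0, 0],
    [0, 0, 0],
  ],
  jaw=[0.15, 0.15, 0.15],
)

```text
time: 16.27
position: [436.7, 115.9, 80.9]
tcp_rot: [1.704, 2.637, 0.005]
ft_force: [3.9, 7.0, -6.0]
grip_width: 20.8
```

```bash
python3 ang.py; python3 snapk.py 11
```

```text
t 16.27 lever est 0.75 rho 116.5 tool yaw adv 0.765 Frad,Ftan 4.9 -6.4 w 20.8 z 80.9 tau [ 1.19 -0.53  0.11]
t 16.27 pos [436.7 115.9  80.9] clamp [-124.8  163.2] F [ 3.9  7.  -6. ] w 20.8
 shift now-frame units [-1.24  3.2   0.09]  target-frame [1.32 3.17 0.08]  rot units [ 0.03 -0.02  7.29] yaw 0.424
scene org 272 141 tcp at [461. 186.]
top org 114 177 tcp at [341. 456.]
```

View pics/top11.png

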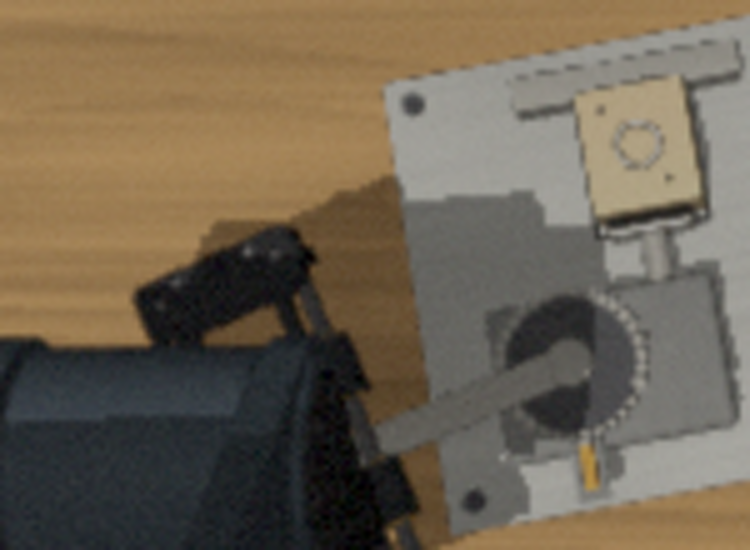

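View pics/scene11.png

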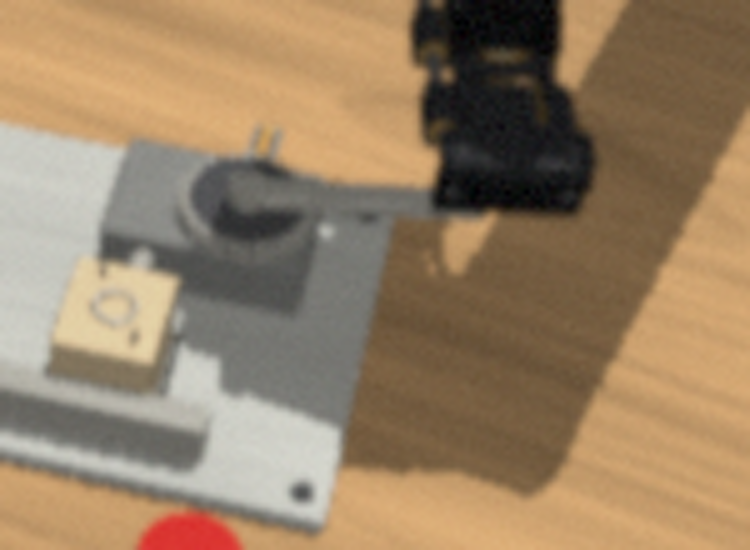

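carry_out(
  translation=[
    [-0.001, -0.08, 0],
    [0, 0, 0],
    [0, 0, 0],
  ],
  rot=[
    [0, 0, -0.167],
    [0, 0, 0],
    [0, 0, 0],
  ],
  jaw=[0.15, 0.15, 0.15],
)

```text
time: 16.62
position: [434.5, 114.9, 80.9]
tcp_rot: [1.68, 2.653, 0.004]
ft_force: [3.1, 5.4, -5.5]
grip_width: 21.4
```

```bash
python3 ang.py
```

```text
t 16.62 lever est 0.771 rho 116.5 tool yaw adv 0.783 Frad,Ftan 3.6 -5.1 w 21.4 z 80.9 tau [ 0.99 -0.48  0.17]
```

carry_out(
  translation=[
    [-0.001, -0.08, 0],
    [0, 0, 0],
    [0, 0, 0],
  ],
  rot=[
    [0, 0, -0.167],
    [0, 0, 0],
    [0, 0, 0],
  ],
  jaw=[0.15, 0.15, 0.15],
)

```text
time: 16.87
position: [432.5, 114.0, 80.9]
tcp_rot: [1.657, 2.668, 0.003]
ft_force: [2.5, 5.4, -4.6]
grip_width: 21.2
```

```bash
python3 ang.py; python3 snapk.py 12; python3 - <<'E'
from g import *
c=r.read_camera("top")
def W(x,y): return ray(c,114+x/5-.4,177+y/5-.4,72)[:2]
P=W(570,360)
for q in((352,276),(382,443)):
    d=W(*q)-P; print(np.arctan2(d[1],d[0])-np.radians(60)-TH)
E
```

```text
t 16.87 lever est 0.79 rho 116.5 tool yaw adv 0.8 Frad,Ftan 3.7 -4.6 w 21.2 z 80.9 tau [ 1.   -0.49  0.15]
t 16.87 pos [432.5 114.   80.9] clamp [-129.3  162.1] F [ 2.5  5.4 -4.6] w 21.2
 shift now-frame units [-1.36  3.34  0.08]  target-frame [1.45 3.31 0.07]  rot units [ 0.02 -0.01  7.63] yaw 0.459
scene org 272 141 tcp at [460. 180.]
top org 114 177 tcp at [345. 465.]
-0.019508055322511153
0.7561055092604956
```

View pics/top12.png

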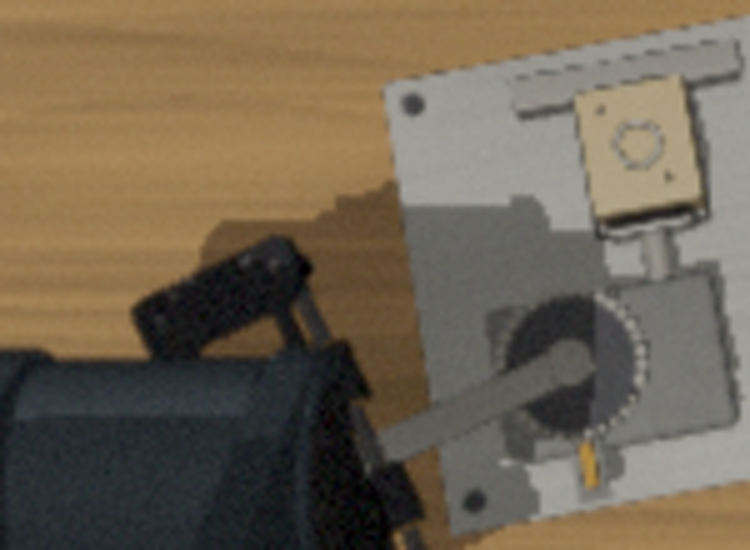

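carry_out(
  translation=[
    [-0.001, -0.08, 0],
    [0, 0, 0],
    [0, 0, 0],
    [0, 0, 0],
  ],
  rot=[
    [0, 0, -0.167],
    [0, 0, 0],
    [0, 0, 0],
    [0, 0, 0],
  ],
  jaw=[0.15, 0.15, 0.15, 0.15],
)

```text
time: 17.35
position: [431.2, 113.4, 80.9]
tcp_rot: [1.635, 2.681, 0.005]
ft_force: [3.9, 7.5, -5.3]
grip_width: 21.6
```

```bash
python3 ang.py; python3 snapk.py 13
```

```text
t 17.35 lever est 0.802 rho 116.5 tool yaw adv 0.817 Frad,Ftan 5.0 -6.8 w 21.6 z 80.9 tau [ 1.3  -0.57  0.07]
t 17.35 pos [431.2 113.4  80.9] clamp [-130.7  161.7] F [ 3.9  7.5 -5.3] w 21.6
 shift now-frame units [-1.42  3.38  0.09]  target-frame [1.49 3.35 0.08]  rot units [ 0.03 -0.02  7.79] yaw 0.476
scene org 272 141 tcp at [459. 178.]
top org 114 177 tcp at [346. 468.]
```

View pics/scene13.png

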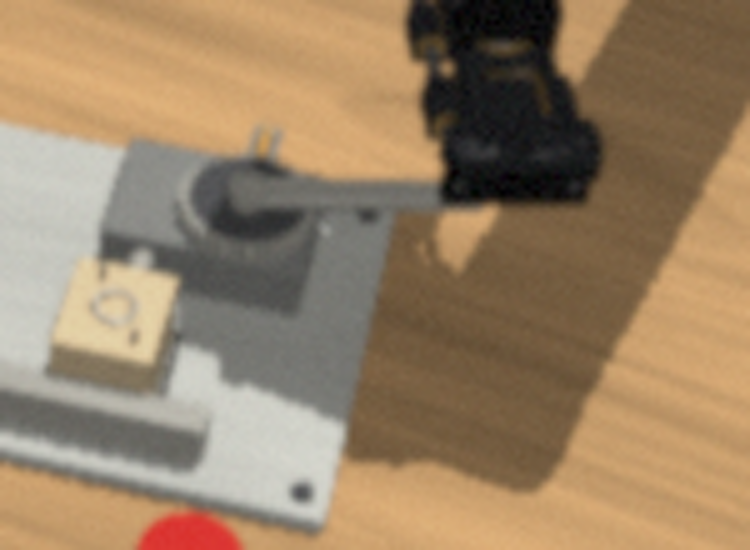

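The push jumped from 4.6 to 6.8 N at about 0.80 rad, so the fourth click has fallen home. The brick sits square against the fence and the knob is still gripped. Handing in.

```bash
python3 - <<'E'
from rig import r
print(r.close_job())
E
python3 ang.py
```

```text
the job is handed in; nothing more can be done
None
the job is handed in; nothing more can be done
```

I slid the soldering brick along the plate into the marked place and let go of it. Then I turned the lever by its knob to the fourth click and handed the job in while still gripping it, about 17 s into the 64 s allowed. No verdict was reported.

- **Lever:** My estimates from the tool pose are 0.80 rad (position) and 0.82 rad (tool angle). About 0.05 rad of turn earlier, the lever line in the top view gave 0.76 rad, which agrees. The push dropped from 8.0 to 4.6 N over the last tooth and rose to 6.8 N at about 0.80 rad, which is the fourth click falling home. The jaws were still on the knob at 21.6 mm.
- **Brick:** In the top view, when I let go, its corner was within about 2 mm of the mark's corner. In the last pictures it looks flat and square between pad and fence, and the fingers are far from it. I could not measure the pad's force on the brick.
- **Disagreement between cameras:** They placed the clamp about 4 mm apart along its y, so I used the average. Both results fit within the tolerances.
- **Bystanders:** The tool was never near the bottle, the jar or the bur stand. I did not measure their positions again at the end.

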